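# Clamp a test bar in the bench thickness gauge

## Task

Lay the copper bar flat on the rail of the blue thickness gauge and slide it lengthwise between the guide cheeks until you feel it press gently against the stop. Then turn the black ratchet knob on top of the gauge clockwise, regripping as needed, until the spindle has clamped the bar and the knob has slipped at least a quarter turn but less than one full turn on the silver thimble, and let go. Do not ram the stop or overload the spindle, and leave the bobbin, fuse box and eraser where they are.

Things in the scene. Friction and masses are not known exactly. Their poses are not given: they have to be found in the camera images.
- gauge: bench thickness gauge fixed to the table: dark base 125 x 84 x 14 mm, blue column and arm. Origin on the table under the vertical spindle axis; x points from the open front (where the bar goes in) to the column at the back, z up. A steel rail 12 mm wide runs along x from -58 to +16 mm, its flat top at z = 40 mm. The arm's underside is at z = 68 mm; it reaches forward to x = -20 mm
- mouth (a point): middle of the funnel mouth, at x = -29, z = 40 mm (rail top) in the gauge's frame. From here two steel cheeks beside the rail narrow from 28 mm apart to 19.6 mm at x = -16 mm, and go on so to x = 16 mm; their top is at z = 47 mm
- seat (a point): point in the gauge where the middle of the bar lies when it is fully home: x = -40, y = 0, z = 45 mm in the gauge's frame (x axis = direction of insertion)
- stop: small brass block behind the spindle that the bar's leading end meets; origin at x = 15, z = 36 mm in the gauge's frame; its front face is at x = 15 mm, 14 mm tall. Rigid; press the bar on it with 2 to 15 N from the bar
- spindle: steel measuring spindle, 8 mm in diameter, pointing down; origin at the centre of its flat lower tip, on the spindle axis. At the start the tip is 15 to 19 mm above the rail. It moves straight down 4 mm per radian that the thimble turns clockwise and stays where it is left. The ratchet lets it press with about 13 N; it must never press the bar with more than 24 N
- thimble (a joint): turn of the silver thimble (30 mm in diameter, from z = 84 to 103 mm on the gauge, red mark): radians, growing clockwise seen from above, which lowers the spindle. Friction torque 0.06 N m; the thimble stays at its height
- ratchet (a joint): slip of the black ratchet knob relative to the thimble: radians, 0 at the start, growing as the knob slips clockwise seen from above. It slips at a torque of about 0.11 N m, and drives the thimble without slipping below that
- knob_mid (a point): middle of the black ribbed ratchet knob, on its vertical axis, 115 mm above the table. The knob is 24 mm in diameter and 23 mm tall (z = 103 to 126 mm), has a white line on top and sits on the thimble; it stays at its height and turns freely in either direction with the thimble
- bar: loose plain copper bar, 110 x 16 x 10 mm, 90 g; x along its length, z up, origin at the centre of its underside. Both ends are alike
- bar_mid (a point): centre of the bar, half-way up (5 mm above its underside)
- bobbin: bystander: black bobbin wound with copper, 31 mm in diameter, 24 mm tall, origin under its centre
- fuse_box: bystander: small grey lidded box, 57 x 74 x 25 mm, origin under its centre
- eraser: bystander: blue and white eraser, 20 x 42 x 12 mm, origin under its centre

How it is judged:
By the outcome, as a careful person would: the job done as asked, in the order asked, and still so for the second after the job is handed in, with the robot touching nothing.
It also fails if it takes over 72 s, if anything falls off the work surface, if the arm or the gripper's body presses on something with over 40 N, if the wrist force passes 120 N, or if a joint passes its speed limit or range.

## Robot

A 6-joint arm with a two-finger parallel gripper is mounted at the origin on a cart in front of the work surface, level with it; the furniture and walls round the work are solid. World frame = base frame: x ahead of the robot, y to its left, z up, the work surface at z = 0. Lengths are in mm, angles in rad, forces in N, time in s.
With the tool pointing down it reaches from about 350 to 775 mm from the base axis. Payload 7.3 kg.
Tool frame: the origin (TCP) lies at the centre of the arm's flange, where the gripper is bolted on; the fingertips stand 178 mm ahead of it and the grasp point (between the pads) lies 159 mm ahead of it; z points along the fingers, y is the direction in which the jaws open and shut (so a half turn about z gives the same grasp; the last joint's range is limited). The gripper opens to 92 mm and grips with 3 to 60 N. Pads are 19 mm wide; open, the fingers measure 130 mm over their backs; the gripper's body (75 mm by 190 mm) begins 47 mm behind the grasp point.
Start: joints at [-1.332, 0.342, 1.524, -0, 1.275, -0.146], TCP at [197.091, -486.604, 404.741] pointing down, gripper open.
Joint ranges: [-2.53, 2.53], [-0.77, 2.02], [0.04, 2.7], [-1, 4.14], [0.28, 2.66], [-3.11, 3.11]. Speed limits (rad/s): [2.57, 2.57, 3.14, 3.14, 3.14, 3.14].

## Interface

Orientations are given as [roll, pitch, yaw] about the fixed x, y, z axes, in that order (R = Rz(yaw) Ry(pitch) Rx(roll)).
In Python, from plant import get_obs, capture, close_job gives the robot as it stands. The module is installed in compiled form; this text tells all that it offers.
- The arm moves only by the shell command python3 -m pendant 'ROWS'. ROWS is JSON, a list of rows, each a list of 3 entries, a list of its own where there are three numbers: the shift along the tool's x, y, z in m, then the turn, a rotation vector about the tool's x, y, z in rad, then the finger opening in m, from 0 to 0.0918. In form: [[[tx, ty, tz], [wx, wy, wz], fingers], ...]. A call has 1 to 10 rows; each row is the pose to reach, as a shift and turn from the pose commanded when the call began, along the tool's axes at that moment; what a row does not reach only later rows make up. A row lasts 1/12 s, in which the tool goes at most 41.7 mm and 7.16 degrees, less where a joint would pass 70% of its speed; a pose out of reach is approached as far as the arm can. A call with a gripper value outside its range is refused whole. The fingers move at their own pace and stop on an object; the grip force is fixed at half the most. Time passes only in rows, so rows that repeat a pose let the fingers close. It gives the time, the measured TCP pose, the force and the opening at its end, in the units of the state.
- get_obs(): the state, without advancing time (a new reading comes with each control period).
- capture(name): name is "scene" or "side" or "wrist"; returns a dict with "color" (384x512x3 uint8, red, green, blue), "mtx" (3x3 intrinsics, pixels), "rvec" (rotation vector, rad) and "tvec" (3), from world to camera coordinates, as OpenCV has them. Camera axes: x right, y down, z forward; pixel columns grow to the right and rows downward; lengths in mm; the calibration is good to about 2 mm. The wrist camera is an equidistant fisheye: a pixel r from the principal point sees the ray r / f radians off the axis. A picture is of the moment at which its call begins. There is no depth.
- close_job(): hands the job in, once; it reports no verdict.
The state is a dict: "time": time; "joint_positions": joint angles; "dq": joint speeds; "tau": joint torques, N m; "tool_pos": TCP position; "tcp_rot": TCP orientation; "contact_force": force on the tool from outside, world axes, zero at the start; "moment": the same for the moment, N m; "grip_width": finger opening in mm.
Only numpy, scipy, OpenCV 4.12 (cv2) and the standard library are available. Lean on these libraries where they do the work, as an engineer would, in place of code of your own. Each camera call takes 0.05 s, during which the arm holds its last target. There are 200 camera calls.

## Working session

There is one attempt and no reset: what is moved stays moved. The work goes in short steps, Python scripts to look and compute and a shell command to move; the robot and the scene stay as the last step left them, time stands still between calls to the robot, and variables do not carry over. Pictures are saved under pics/ and viewed, about 8 in all and at most 12, crops included, and the job is handed in when it is done.

```bash
mkdir -p pics; python3 - <<'E'
from plant import *
import cv2,numpy as np
print(get_obs())
for n in("scene","side"):
    c=capture(n);cv2.imwrite(f"pics/{n}0.png",c["color"][:,:,::-1]);np.savez(f"{n}0.npz",**c)
    print(n,c["mtx"].tolist(),c["rvec"],c["tvec"])
E
```

```text
{'time': 0.0, 'joint_positions': array([-1.33200316e+00,  3.42723177e-01,  1.52505173e+00,  1.48406412e-05,
        1.27536460e+00, -1.45984624e-01]), 'dq': array([ 1.77392307e-04,  1.55957378e-03,  4.00474442e-05,  1.16493888e-03,
       -2.07167211e-04, -1.40271993e-04]), 'tau': array([-3.71881947e-05, -4.31253612e+01, -2.44214541e+01,  7.16950418e-02,
        5.60183125e-02, -1.01055016e-04]), 'tool_pos': array([ 197.0568299 , -486.4629377 ,  404.03238876]), 'tcp_rot': array([-3.14006432e+00, -2.39055969e-04,  3.84773279e-01]), 'contact_force': array([ 0.08427738,  0.00504346, -0.02652481]), 'moment': array([ 0.05904033, -0.01083426, -0.0296394 ]), 'grip_width': 91.56377774397929}
scene [[467.3606163832369, 0.0, 258.9975194104514], [0.0, 467.3606163832369, 193.1181724218576], [0.0, 0.0, 1.0]] [ 0.98685567 -2.53367948  0.92986451] [422.40650044 311.69685257 869.88254991]
side [[353.127529868157, 0.0, 253.7087933255782], [0.0, 353.127529868157, 192.27558250741646], [0.0, 0.0, 1.0]] [ 2.26353184 -0.48235578  0.19443195] [-494.6104088   236.7842251   743.27745212]
```

View pics/scene0.png

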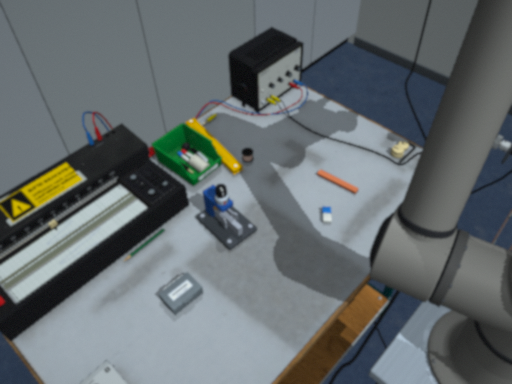

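View pics/side0.png

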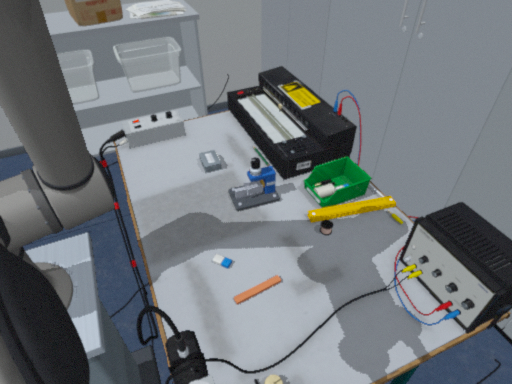

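The scene view shows the gauge at about (225,212), the bar at (337,181), the eraser at (326,214), the bobbin at (247,155) and the fuse box at (180,292). In the side view the gauge is at (255,188), the bar at (258,290) and the eraser at (222,261).

```bash
cat > h.py <<'E'
import numpy as np,cv2
def ld(n): return dict(np.load(n))
def ray(c,uv):
    R=cv2.Rodrigues(c["rvec"])[0];p=cv2.undistortPoints(np.float64(uv).reshape(-1,1,2),c["mtx"],None).reshape(-1,2)
    return -R.T@c["tvec"].ravel(), np.c_[p,np.ones(len(p))]@R
def onz(c,uv,z):
    o,d=ray(c,uv);return o+d*((z-o[2])/d[:,2])[:,None]
def proj(c,P): return cv2.projectPoints(np.float64(P).reshape(-1,1,3),c["rvec"],c["tvec"],c["mtx"],None)[0].reshape(-1,2)
def tri(c1,u1,c2,u2):
    P=[c["mtx"]@np.c_[cv2.Rodrigues(c["rvec"])[0],c["tvec"].ravel()] for c in(c1,c2)]
    X=cv2.triangulatePoints(P[0],P[1],np.float64(u1).reshape(2,1),np.float64(u2).reshape(2,1));return (X[:3]/X[3]).ravel()
E
python3 - <<'E'
from h import *
for n,box in(("scene",(300,150,380,210)),("side",(220,265,300,315))):
    c=ld(n+"0.npz");im=c["color"];hsv=cv2.cvtColor(im,cv2.COLOR_RGB2HSV)
    m=((hsv[...,0]<15)&(hsv[...,1]>110)).astype(np.uint8)
    k=np.zeros_like(m);x0,y0,x1,y1=box;k[y0:y1,x0:x1]=1;m*=k
    p=np.argwhere(m)[:,::-1].astype(float)
    w=onz(c,p,7)[:,:2].astype(np.float32);r=cv2.minAreaRect(w);print(n,m.sum(),"bar",w.mean(0),r)
a,b=ld("scene0.npz")["color"],ld("side0.npz")["color"]
A=cv2.resize(a[170:260,180:270],(600,600),interpolation=cv2.INTER_CUBIC)
B=cv2.resize(b[140:220,215:295],(600,600),interpolation=cv2.INTER_CUBIC)
cv2.imwrite("pics/g.png",np.hstack([cv2.resize(A,(400,400)),cv2.resize(B,(400,400))])[:,:,::-1])
E
```

```text
scene 214 bar [ 473.02682 -172.21974] ((473.2297668457031, -172.756591796875), (106.76241302490234, 16.146081924438477), 6.398927211761475)
side 352 bar [ 471.0659  -175.50568] ((472.5635986328125, -175.3894805908203), (109.1939697265625, 16.961435317993164), 6.545896053314209)
```

View pics/g.png

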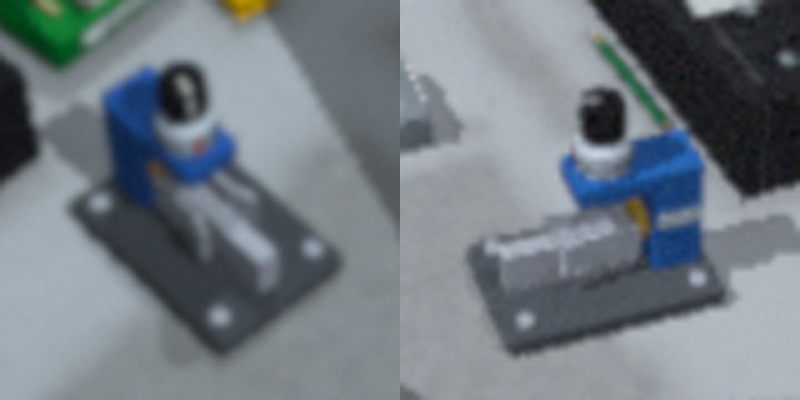

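The crop shows the gauge open at the front, with the knob top at about (185,78) in the left half and (605,100) in the right. The base corners are clear: left half (70,208), (220,352), (342,265); right half (512,352), (725,295).

```bash
python3 - <<'E'
from h import *
s,d=ld("scene0.npz"),ld("side0.npz")
S=lambda x,y:(180+(x+.5)/4.4444-.5,170+(y+.5)/4.4444-.5)
D=lambda x,y:(215+(x-400+.5)/5-.5,140+(y+.5)/5-.5)
a,b=S(185,78),D(605,101)
print("knob top tri",tri(s,a,d,b),onz(s,[a],126),onz(d,[b],126))
print("scene base",onz(s,[S(70,208),S(220,352),S(342,262)],12))
print("side base",onz(d,[D(470,245),D(512,354),D(727,297)],12))
print("rail scene",onz(s,[S(270,262)],40), "rail side front", onz(d,[D(492,248)],40))
o=np.load("scene0.npz")
print([onz(s,[p],12)[0,:2].round() for p in((326,214),(247,155),(180,292))],[onz(d,[p],12)[0,:2].round() for p in((222,261),(326,228),(210,160))])
E
python3 - <<'E'
from plant import *
import numpy as np
c=capture("wrist");print(c["mtx"],c["rvec"],c["tvec"])
import cv2
R=cv2.Rodrigues(c["rvec"])[0];print(-R.T@c["tvec"].ravel(),R)
print(get_obs()["tool_pos"])
E
```

```text
knob top tri [590.69718773 100.83106921 124.19967563] [[588.62195561 102.00216516 126.        ]] [[591.09221222  99.50409724 126.        ]]
scene base [[646.84563435 141.44302945  12.        ]
 [524.6709458  152.03036167  12.        ]
 [517.61786717  71.29198998  12.        ]]
side base [[528.6024312  148.20568446  12.        ]
 [518.18740491  58.32891682  12.        ]
 [640.15724932  50.46111677  12.        ]]
rail scene [[529.53401431 109.90363547  40.        ]] rail side front [[528.87872136 110.68575004  40.        ]]
[array([427., -68.]), array([698., -85.]), array([524., 295.])] [array([427., -79.]), array([696., -90.]), array([523., 297.])]
[[297.31863964   0.         255.26075835]
 [  0.         297.31863964 194.95411055]
 [  0.           0.           1.        ]] [-2.42525823  1.63012122  0.21233485] [-524.68432571  -31.474981    389.65760473]
[ 261.61829527 -460.6814881   383.98671734] [[ 0.37741497 -0.92604263 -0.00173191]
 [-0.8955864  -0.36547675  0.25367646]
 [-0.23554819 -0.09419022 -0.96728758]]
[ 197.06755007 -486.50398597  404.20253295]
```

The knob axis is at about (590,101), the gauge yaw is about -5°, and the bar is centred at (472,-174) at 6.4°. The heights and sizes match what was given. Next I'll go above the bar, planning an off-centre grasp 35 mm behind its middle.

```bash
cat > go.py <<'E'
import sys,numpy as np
from scipy.spatial.transform import Rotation as R
from plant import get_obs
o=get_obs();x,y,z,yaw=map(float,sys.argv[1:5])
T=R.from_euler("xyz",o["tcp_rot"]);G=R.from_euler("xyz",[np.pi,0,yaw])
print("shift mm",(T.inv().apply(np.array([x,y,z])-o["tool_pos"])).round(1),"turn",(T.inv()*G).as_rotvec().round(4),"q",o["joint_positions"].round(3),"t",o["time"])
E
python3 go.py 437.2 -178.1 260 0.112
```

```text
shift mm [ 338.3 -195.5  144.5] turn [-0.0012  0.      0.2728] q [-1.332  0.343  1.525 -0.     1.275 -0.146] t 0.15
```

```bash
python3 -m pendant '[[[0.338,-0.1955,0.1445],[-0.0012,0,0.273],0.05],[[0.338,-0.1955,0.1445],[-0.0012,0,0.273],0.05],[[0.338,-0.1955,0.1445],[-0.0012,0,0.273],0.05],[[0.338,-0.1955,0.1445],[-0.0012,0,0.273],0.05],[[0.338,-0.1955,0.1445],[-0.0012,0,0.273],0.05],[[0.338,-0.1955,0.1445],[-0.0012,0,0.273],0.05],[[0.338,-0.1955,0.1445],[-0.0012,0,0.273],0.05],[[0.338,-0.1955,0.1445],[-0.0012,0,0.273],0.05],[[0.338,-0.1955,0.1445],[-0.0012,0,0.273],0.05],[[0.338,-0.1955,0.1445],[-0.0012,0,0.273],0.05]]'; python3 go.py 437.2 -178.1 260 0.112
```

```text
time: 0.98
tool_pos: [436.5, -178.4, 260.3]
tcp_rot: [3.14, -0.0, 0.112]
contact_force: [0.6, -1.4, -0.2]
grip_width: 49.7
shift mm [ 0.7 -0.2  0.3] turn [ 0.0014 -0.0002 -0.0004] q [-5.50e-01  4.25e-01  1.86e+00 -1.00e-03  8.56e-01  9.10e-01] t 0.9833
```

Now I'll check the bar with the wrist camera.

```bash
cat >> h.py <<'E'
def wonz(c,uv,z):
    uv=np.float64(uv).reshape(-1,2);f=c["mtx"][0,0];d=uv-c["mtx"][:2,2];r=np.linalg.norm(d,axis=1)+1e-9;th=r/f
    v=np.c_[d*(np.sin(th)/r)[:,None],np.cos(th)];R=cv2.Rodrigues(c["rvec"])[0];o=-R.T@c["tvec"].ravel();v=v@R
    return o+v*((z-o[2])/v[:,2])[:,None]
def grab(n,k):
    from plant import capture
    c=capture(n);np.savez(k+".npz",**c);cv2.imwrite(f"pics/{k}.png",c["color"][:,:,::-1]);return c
E
python3 - <<'E'
from h import *
c=grab("wrist","w1");hsv=cv2.cvtColor(c["color"],cv2.COLOR_RGB2HSV)
m=((hsv[...,0]<15)&(hsv[...,1]>110)).astype(np.uint8)
n,l,st,ce=cv2.connectedComponentsWithStats(m);i=1+np.argmax(st[1:,4]);print(st[i])
p=np.argwhere(l==i)[:,::-1];w=wonz(c,p,9)[:,:2].astype(np.float32);print(w.mean(0),cv2.minAreaRect(w))
E
```

```text
[ 243   89   21  136 2663]
[ 476.1093  -172.18834] ((474.47039794921875, -172.43557739257812), (108.70526123046875, 15.398736000061035), 6.337738513946533)
```

View pics/w1.png

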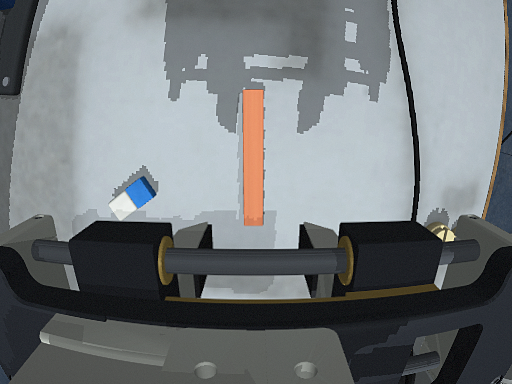

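The wrist view shows the bar at columns 243–263 and rows 89–225, between the open fingers. The centre is about (474,-172.8) at 6.35°, which agrees with the other cameras.

```bash
python3 go.py 439 -176.8 181 0.111
```

```text
shift mm [-0.1  3.5 77. ] turn [-0.0028  0.0008  0.0038] q [-0.54   0.43   1.86   0.002  0.854  0.915] t 1.0333
```

```bash
python3 -m pendant '[[[0,0,0],[0,0,0],0.05],[[0,0,0],[0,0,0],0.05],[[0,0,0],[0,0,0],0.05]]'; python3 go.py 439 -176.8 181 0.111
```

```text
time: 1.28
tool_pos: [435.5, -180.8, 261.2]
tcp_rot: [3.14, -0.0, 0.111]
contact_force: [-0.2, 0.1, 0.3]
grip_width: 50.0
shift mm [ 3.9 -3.7 80.2] turn [ 0.0017 -0.0003  0.0003] q [-0.556  0.424  1.859 -0.002  0.858  0.905] t 1.2833
```

```bash
python3 - <<'E'
from plant import *
for i in range(8):
    capture("side");o=get_obs();print(o["time"],o["tool_pos"].round(2),o["joint_positions"].round(4),o["dq"].round(3),o["contact_force"].round(1))
E
```

```text
1.3333 [ 435.35 -181.16  261.37] [-5.5670e-01  4.2320e-01  1.8588e+00 -1.4000e-03  8.5790e-01  9.0470e-01] [-0.011 -0.005  0.003  0.001  0.001  0.004] [0.1 0.6 0.2]
1.3833 [ 435.27 -181.31  261.45] [-5.5710e-01  4.2300e-01  1.8589e+00 -1.4000e-03  8.5790e-01  9.0490e-01] [-0.004 -0.001 -0.001  0.003 -0.001  0.002] [-0.3  0.3 -0. ]
1.4333 [ 435.26 -181.33  261.46] [-5.5720e-01  4.2290e-01  1.8589e+00 -1.3000e-03  8.5790e-01  9.0490e-01] [-0.001  0.001  0.002  0.002 -0.001  0.003] [-0.1  0.8  0.4]
1.4833 [ 435.27 -181.27  261.43] [-5.5710e-01  4.2300e-01  1.8589e+00 -1.3000e-03  8.5790e-01  9.0500e-01] [0.005 0.001 0.001 0.    0.    0.002] [-0.2 -0.4 -0.3]
1.5333 [ 435.32 -181.12  261.37] [-5.568e-01  4.231e-01  1.859e+00 -1.200e-03  8.578e-01  9.051e-01] [ 0.006  0.     0.001  0.001 -0.     0.002] [ 1.3 -0.5 -0.5]
1.5833 [ 435.37 -180.94  261.28] [-5.564e-01  4.232e-01  1.859e+00 -1.200e-03  8.578e-01  9.051e-01] [ 0.005  0.002  0.     0.    -0.001  0.   ] [ 0.6 -0.8 -0.1]
1.6333 [ 435.45 -180.78  261.24] [-5.560e-01  4.233e-01  1.859e+00 -1.200e-03  8.578e-01  9.051e-01] [0.008 0.002 0.    0.002 0.001 0.001] [ 0.6 -0.7 -0.4]
1.6833 [ 435.48 -180.64  261.18] [-5.5570e-01  4.2340e-01  1.8591e+00 -1.2000e-03  8.5780e-01  9.0520e-01] [ 0.005  0.001 -0.001 -0.001 -0.002  0.001] [-0.2 -0.3 -0.5]
```

```bash
python3 -m pendant '[[[0.0039,-0.0034,0.03],[0,0,0],0.05],[[0.0039,-0.0034,0.06],[0,0,0],0.05],[[0.0039,-0.0034,0.075],[0,0,0],0.05],[[0.0039,-0.0034,0.080],[0,0,0],0.05],[[0.0039,-0.0034,0.080],[0,0,0],0.05],[[0.0039,-0.0034,0.080],[0,0,0],0.05],[[0.0039,-0.0034,0.080],[0,0,0],0.05]]'; python3 go.py 439 -176.8 181 0.111
```

```text
time: 2.27
tool_pos: [439.7, -176.8, 182.1]
tcp_rot: [3.139, -0.002, 0.112]
contact_force: [0.2, 0.9, 0.4]
grip_width: 50.3
shift mm [-0.7 -0.1  1.1] turn [ 0.0026 -0.0019  0.0007] q [-0.544  0.565  1.916 -0.002  0.658  0.916] t 2.2667
```

```bash
python3 -m pendant '[[[0,0,0.0012],[0,0,0],0.05],[[0,0,0.0012],[0,0,0],0.0],[[0,0,0.0012],[0,0,0],0.0],[[0,0,0.0012],[0,0,0],0.0],[[0,0,0.0012],[0,0,0],0.0],[[0,0,0.0012],[0,0,0],0.0],[[0,0,0.0012],[0,0,0],0.0],[[0,0,0.0012],[0,0,0],0.0],[[0,0,0.0012],[0,0,0],0.0]]'; python3 go.py 439 -176.8 181 0.111
```

```text
time: 3.02
tool_pos: [439.3, -176.4, 179.8]
tcp_rot: [3.14, -0.0, 0.112]
contact_force: [-0.9, 0.8, 1.7]
grip_width: 15.7
shift mm [-0.3  0.3 -1.2] turn [ 0.0013 -0.0001  0.0008] q [-5.440e-01  5.690e-01  1.918e+00 -1.000e-03  6.540e-01  9.160e-01] t 3.0167
```

```bash
python3 -m pendant '[[[0,0,-0.02],[0,0,0],0.0],[[0,0,-0.05],[0,0,0],0.0],[[0,0,-0.08],[0,0,0],0.0],[[0.0186,-0.2904,-0.08],[0,0,0.192],0.0],[[0.0186,-0.2904,-0.08],[0,0,0.192],0.0],[[0.0186,-0.2904,-0.08],[0,0,0.192],0.0],[[0.0186,-0.2904,-0.08],[0,0,0.192],0.0],[[0.0186,-0.2904,-0.08],[0,0,0.192],0.0],[[0.0186,-0.2904,-0.08],[0,0,0.192],0.0],[[0.0186,-0.2904,-0.08],[0,0,0.192],0.0]]'; python3 go.py 425.5 114.2 260 -0.08
```

```text
time: 3.85
tool_pos: [424.8, 113.0, 259.4]
tcp_rot: [3.14, -0.0, -0.081]
contact_force: [1.4, 0.1, -0.2]
grip_width: 15.5
shift mm [ 0.6 -1.3 -0.6] turn [ 0.0013 -0.0002 -0.0006] q [ 0.086  0.38   1.944 -0.002  0.818  1.738] t 3.85
```

```bash
python3 -m pendant '[[[0,0,0],[0,0,0],0.0],[[0,0,0],[0,0,0],0.0],[[0,0,0],[0,0,0],0.0],[[0,0,0],[0,0,0],0.0],[[0,0,0],[0,0,0],0.0],[[0,0,0],[0,0,0],0.0]]'; python3 - <<'E'
from h import *
from plant import get_obs
c=grab("wrist","w2");print(get_obs()["tool_pos"],get_obs()["tcp_rot"])
im=c["color"][0:280,120:400,::-1];cv2.imwrite("pics/w2c.png",cv2.resize(im,(600,600),interpolation=cv2.INTER_CUBIC))
E
```

```text
time: 4.35
tool_pos: [425.7, 109.9, 259.4]
tcp_rot: [3.14, -0.0, -0.083]
contact_force: [0.7, -0.0, -0.5]
grip_width: 15.6
[425.67783259 110.01414938 259.37312433] [ 3.14030385e+00 -2.64010501e-04 -8.25459088e-02]
```

View pics/w2c.png

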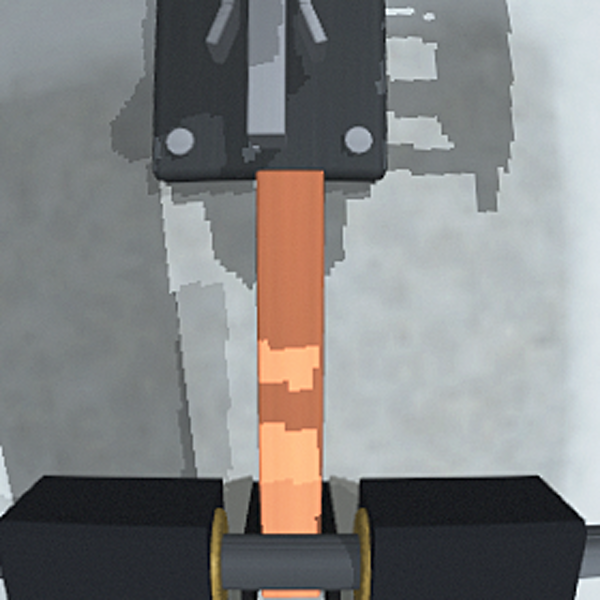

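The crop shows the rail end at crop (248–285,134), the rail edges running up to (248,0) and (284,0), the base screws at (180,140) and (357,139), and the held bar's front end at (257–323,170).

```bash
python3 - <<'E'
from h import *
c=ld("w2.npz")
P=lambda *l:[((x+.5)/2.1429-.5+120,(y+.5)/2.1429-.5) for x,y in l]
print("rail f-l,f-r,b-l,b-r",wonz(c,P((248,134),(285,134),(248,2),(284.5,2)),40)[:,:2].round(1))
print("screws",wonz(c,P((180,140),(357,139)),15)[:,:2].round(1))
print("base front",wonz(c,P((155,177),(386,177)),14)[:,:2].round(1),wonz(c,P((155,5),(384,5)),14)[:,:2].round(1))
print("bar top",wonz(c,P((257,171),(323,171),(260,470),(322,470)),89.6)[:,:2].round(1))
E
```

```text
rail f-l,f-r,b-l,b-r [[534.3 114.2]
 [533.3 102.9]
 [579.5 110.9]
 [578.4  99.4]]
screws [[539.8 139.4]
 [534.6  77.8]]
base front [[527.7 149.6]
 [520.5  68.6]] [[594.2 145.4]
 [586.3  63.2]]
bar top [[515.4 110.4]
 [514.2  95.2]
 [443.2 116.1]
 [442.  100.7]]
```

```bash
python3 -m pendant '[[[0.0156,-0.0072,0.0],[0,0,-0.0035],0.0],[[0.0311,-0.0072,0],[0,0,-0.0035],0.0],[[0.0311,-0.0072,0.015],[0,0,-0.0035],0.0],[[0.0311,-0.0072,0.03],[0,0,-0.0035],0.0],[[0.0311,-0.0072,0.035],[0,0,-0.0035],0.0],[[0.0311,-0.0072,0.035],[0,0,-0.0035],0.0],[[0.0311,-0.0072,0.035],[0,0,-0.0035],0.0],[[0.0311,-0.0072,0.035],[0,0,-0.0035],0.0],[[0.0311,-0.0072,0.035],[0,0,-0.0035],0.0],[[0.0311,-0.0072,0.035],[0,0,-0.0035],0.0]]'; python3 - <<'E'
from h import *
c=grab("wrist","w3")
im=c["color"][0:240,140:380,::-1];A=cv2.resize(im,(600,600),interpolation=cv2.INTER_CUBIC)
cv2.imwrite("pics/w3c.png",A)
E
python3 go.py 457.3 114.6 222 -0.079
```

```text
time: 5.23
tool_pos: [457.2, 115.7, 225.1]
tcp_rot: [3.141, -0.002, -0.077]
contact_force: [-0.3, -0.2, -0.6]
grip_width: 15.5
shift mm [0.2 1.1 3. ] turn [ 0.0011 -0.0015  0.0024] q [ 0.086  0.484  1.892 -0.002  0.764  1.734] t 5.2833
```

View pics/w3c.png

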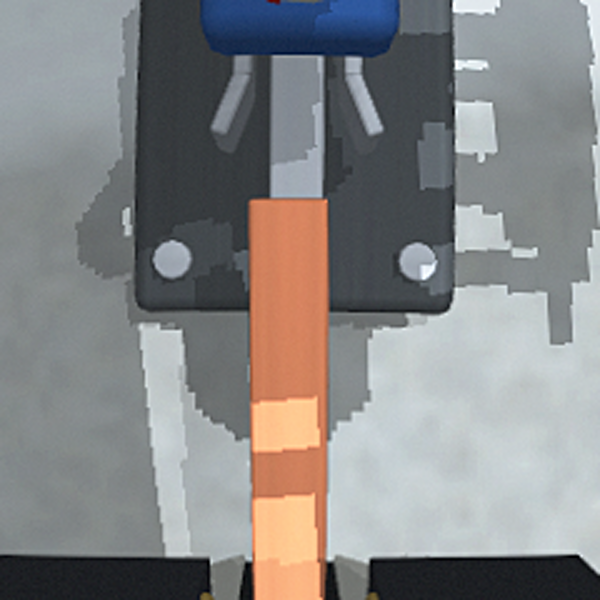

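The crop shows the bar front at (249–328,199), the rail at columns 270–325 beyond it, and the cheeks' mouth tips at (222,133) and (376,133). The bar is slightly left of the rail centre, so I'll quantify it.

```bash
python3 - <<'E'
from h import *
c=ld("w3.npz")
P=lambda *l:[((x+.5)/2.5-.5+140,(y+.5)/2.5-.5) for x,y in l]
r=wonz(c,P((270.5,195),(325,195),(271.5,60),(323.5,60)),40)[:,:2];print("rail",r.round(1))
k=wonz(c,P((249,200),(328,200),(252,480),(328,480)),55)[:,:2];print("bar top",k.round(1))
s=wonz(c,P((172,259),(417,260)),15)[:,:2];print("screws",s.round(1))
ch=wonz(c,P((211,133),(222,135),(376,135),(383,131),(238,72),(250,72),(346,72),(361,72)),47)[:,:2];print("cheeks",ch.round(1))
E
python3 go.py 457.3 114.6 222 -0.079
```

```text
rail [[550.  112.9]
 [549.1 101. ]
 [581.6 110.4]
 [580.8  98.9]]
bar top [[547.2 117.1]
 [546.  101.4]
 [489.9 121.1]
 [488.7 105.3]]
screws [[539.4 139.4]
 [534.6  77.3]]
cheeks [[563.8 124.3]
 [563.1 122. ]
 [560.8  89.7]
 [561.6  88.1]
 [577.1 117.7]
 [576.8 115.1]
 [575.4  94.9]
 [575.3  91.7]]
shift mm [0.2 1.1 3. ] turn [ 0.0011 -0.0015  0.0024] q [ 0.086  0.484  1.892 -0.002  0.764  1.734] t 5.2833
```

```bash
python3 -m pendant '[[[0,0,0],[0,0,0],0.0],[[0,0,0],[0,0,0],0.0],[[0,0,0],[0,0,0],0.0],[[0,0,0],[0,0,0],0.0]]'; python3 go.py 457.3 113.7 221.5 -0.077
```

```text
time: 5.62
tool_pos: [457.1, 115.8, 224.5]
tcp_rot: [3.14, -0.0, -0.077]
contact_force: [-0.9, 0.0, -0.8]
grip_width: 15.8
shift mm [0.4 2.  3. ] turn [ 0.0012 -0.0005  0.0004] q [ 0.086  0.485  1.892 -0.002  0.764  1.734] t 5.6167
```

```bash
python3 -m pendant '[[[0,0.002,0.002],[0,0,0],0.0],[[0,0.002,0.003],[0,0,0],0.0],[[0,0.002,0.0035],[0,0,0],0.0],[[0,0.002,0.004],[0,0,0],0.0],[[0,0.002,0.004],[0,0,0],0.0],[[0,0.002,0.004],[0,0,0],0.0]]'; python3 go.py 457.3 113.7 219.8 -0.077;  python3 -m pendant '[[[0.005,0,0],[0,0,0],0.0],[[0.01,0,0],[0,0,0],0.0],[[0.015,0,0],[0,0,0],0.0],[[0.020,0,0],[0,0,0],0.0],[[0.025,0,0],[0,0,0],0.0],[[0.03,0,0],[0,0,0],0.0],[[0.03,0,0],[0,0,0],0.0],[[0.03,0,0],[0,0,0],0.0],[[0.03,0,0],[0,0,0],0.0]]'; python3 go.py 487.2 111.4 219.8 -0.077
```

```text
time: 6.12
tool_pos: [456.9, 113.8, 220.4]
tcp_rot: [3.14, -0.0, -0.077]
contact_force: [-0.3, -0.0, -0.2]
grip_width: 15.5
shift mm [0.4 0.  0.6] turn [ 0.0012 -0.0003  0.0003] q [ 0.081  0.492  1.897 -0.002  0.753  1.73 ] t 6.1167
time: 6.87
tool_pos: [486.6, 111.4, 220.3]
tcp_rot: [3.14, 0.0, -0.077]
contact_force: [-0.6, 0.2, -1.0]
grip_width: 15.5
shift mm [0.6 0.  0.5] turn [0.0013 0.0002 0.0003] q [ 0.072  0.529  1.819 -0.002  0.793  1.721] t 6.8667
```

```bash
python3 -m pendant '[[[0.004,0,0],[0,0,0],0.0],[[0.008,0,0],[0,0,0],0.0],[[0.012,0,0],[0,0,0],0.0],[[0.016,0,0],[0,0,0],0.0],[[0.020,0,0],[0,0,0],0.0],[[0.024,0,0],[0,0,0],0.0],[[0.024,0,0],[0,0,0],0.0],[[0.024,0,0],[0,0,0],0.0],[[0.024,0,0],[0,0,0],0.0]]'; python3 -m pendant '[[[0,0,0.0004],[0,0,0],0.0],[[0,0,0.0007],[0,0,0],0.0],[[0,0,0.0009],[0,0,0],0.0],[[0,0,0.0009],[0,0,0],0.0]]'; python3 go.py 517 109.1 219.8 -0.077
```

```text
time: 7.62
tool_pos: [510.6, 109.6, 220.3]
tcp_rot: [3.14, 0.0, -0.077]
contact_force: [-0.6, 0.2, -1.3]
grip_width: 15.7
time: 7.95
tool_pos: [510.6, 109.7, 219.7]
tcp_rot: [3.14, -0.0, -0.077]
contact_force: [-1.6, -0.8, 1.7]
grip_width: 15.8
shift mm [ 6.5  0.1 -0.1] turn [ 0.0013 -0.0001  0.0004] q [ 0.065  0.561  1.756 -0.002  0.825  1.714] t 7.95
```

```bash
python3 -m pendant '[[[0.001,0,0],[0,0,0],0.0],[[0.002,0,0],[0,0,0],0.0],[[0.003,0,0],[0,0,0],0.0],[[0.004,0,0],[0,0,0],0.0],[[0.004,0,0],[0,0,0],0.0],[[0.004,0,0],[0,0,0],0.0]]'; python3 -m pendant '[[[0.0005,0,0],[0,0,0],0.0],[[0.001,0,0],[0,0,0],0.0],[[0.001,0,0],[0,0,0],0.0]]'; python3 -m pendant '[[[0.0005,0,0],[0,0,0],0.0],[[0.0005,0,0],[0,0,0],0.0]]'
```

```text
time: 8.45
tool_pos: [514.9, 109.3, 219.7]
tcp_rot: [3.14, -0.001, -0.077]
contact_force: [-2.2, 0.9, 2.4]
grip_width: 15.3
time: 8.7
tool_pos: [515.7, 109.3, 219.6]
tcp_rot: [3.14, -0.0, -0.077]
contact_force: [-3.5, -0.5, 4.6]
grip_width: 15.8
time: 8.87
tool_pos: [516.1, 109.2, 219.6]
tcp_rot: [3.14, -0.0, -0.077]
contact_force: [-3.4, 0.7, 5.8]
grip_width: 15.7
```

```bash
for i in 1; do python3 -m pendant '[[[0,0,-0.0003],[0,0,0],0.0],[[0.0005,0,-0.0003],[0,0,0],0.0],[[0.0005,0,-0.0003],[0,0,0],0.0]]'; python3 -m pendant '[[[0.0005,0,0],[0,0,0],0.0],[[0.0005,0,0],[0,0,0],0.0]]'; done
```

```text
time: 9.12
tool_pos: [516.8, 109.1, 219.7]
tcp_rot: [3.14, -0.0, -0.077]
contact_force: [-2.5, 0.0, 2.8]
grip_width: 15.7
time: 9.28
tool_pos: [517.0, 109.1, 219.7]
tcp_rot: [3.14, 0.001, -0.077]
contact_force: [-3.8, 0.7, 4.1]
grip_width: 15.8
```

```bash
python3 - <<'E'
from plant import *
import numpy as np
f=[]
for i in range(6):
    capture("side");o=get_obs();f.append(np.r_[o["tool_pos"],o["contact_force"],o["moment"]])
print(np.mean(f,0).round(2),np.std(f,0).round(2))
E
```

```text
[ 5.1697e+02  1.0914e+02  2.1973e+02 -4.3300e+00  5.8000e-01  4.0000e+00
  1.2000e-01  7.7000e-01 -0.0000e+00] [0.01 0.01 0.01 0.44 0.36 0.11 0.03 0.04 0.01]
```

```bash
python3 -m pendant '[[[0.0003,0,-0.0002],[0,0,0],0.0],[[0.0006,0,-0.0002],[0,0,0],0.0],[[0.0006,0,-0.0002],[0,0,0],0.0],[[0.0006,0,-0.0002],[0,0,0],0.0]]';  python3 - <<'E'
from plant import *
import numpy as np
f=[]
for i in range(5):
    capture("side");o=get_obs();f.append(np.r_[o["tool_pos"],o["contact_force"],o["moment"]])
print(np.mean(f,0).round(2))
E
```

```text
time: 9.92
tool_pos: [517.2, 109.1, 219.7]
tcp_rot: [3.14, 0.002, -0.077]
contact_force: [-6.6, 1.2, 5.6]
grip_width: 15.7
[ 5.1723e+02  1.0913e+02  2.1974e+02 -6.6600e+00  7.2000e-01  4.3200e+00
  1.7000e-01  1.0900e+00 -1.0000e-02]
```

```bash
python3 -m pendant '[[[0,0,0],[0,0,0],0.03],[[0,0,0],[0,0,0],0.04],[[0,0,0],[0,0,0],0.04],[[0,0,0],[0,0,0],0.04],[[0,0,-0.02],[0,0,0],0.04],[[0,0,-0.05],[0,0,0],0.04],[[0,0,-0.09],[0,0,0],0.05],[[0,0,-0.11],[0,0,0],0.05],[[0,0,-0.11],[0,0,0],0.05],[[0,0,-0.11],[0,0,0],0.05]]'; python3 -m pendant '[[[0,0,0],[0,0,0],0.05],[[0,0,0],[0,0,0],0.05],[[0,0,0],[0,0,0],0.05]]';  python3 - <<'E'
from h import *
c=grab("wrist","w4");s=grab("side","s4")
A=cv2.resize(c["color"][20:260,140:380],(400,400),interpolation=cv2.INTER_CUBIC)
B=cv2.resize(s["color"][140:220,215:295],(400,400),interpolation=cv2.INTER_CUBIC)
cv2.imwrite("pics/w4c.png",np.hstack([A,B])[:,:,::-1])
E
python3 go.py 590 103.5 290 -0.077
```

```text
time: 11.0
tool_pos: [518.1, 109.2, 331.2]
tcp_rot: [3.141, -0.004, -0.077]
contact_force: [0.3, -0.6, -0.9]
grip_width: 49.9
time: 11.25
tool_pos: [517.6, 109.1, 328.6]
tcp_rot: [3.14, 0.002, -0.077]
contact_force: [-1.0, 0.7, -0.9]
grip_width: 50.3
shift mm [72.6  0.  38.9] turn [0.0015 0.0015 0.0002] q [ 6.300e-02  4.230e-01  1.624e+00 -1.000e-03  1.096e+00  1.711e+00] t 11.35
```

View pics/w4c.png

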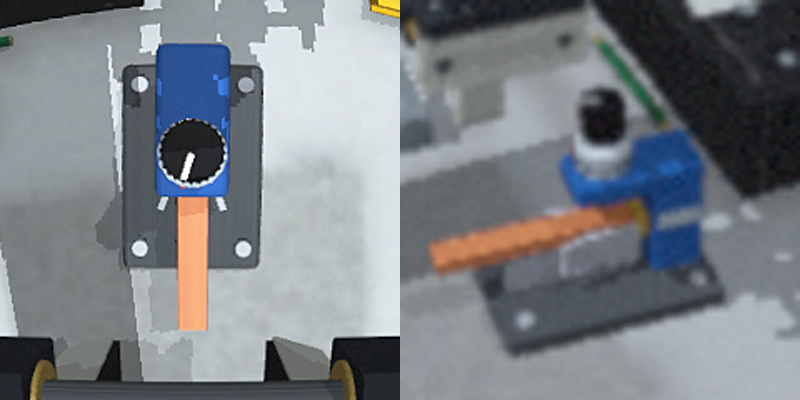

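The bar lies on the rail between the cheeks and reaches the stop, and its rear end is at left-crop (178–208,330). The knob is at about (193,152) with its white line pointing down and slightly left. The side view agrees.

```bash
python3 - <<'E'
from h import *
c=ld("w4.npz")
P=lambda *l:[((x+.5)/1.6667-.5+140,(y+.5)/1.6667-.5+20) for x,y in l]
g=cv2.cvtColor(c["color"],cv2.COLOR_RGB2HSV)
m=((g[...,2]<60)).astype(np.uint8);k=np.zeros_like(m);u=np.array(P((193,151))[0]).astype(int);cv2.circle(k,tuple(int(v) for v in u),26,1,-1);m*=k
n,l,st,ce=cv2.connectedComponentsWithStats(m);i=1+np.argmax(st[1:,4]);print(st[i],ce[i],u)
p=cv2.findContours((l==i).astype(np.uint8),cv2.RETR_EXTERNAL,cv2.CHAIN_APPROX_NONE)[0];p=max(p,key=len).reshape(-1,2)
w=wonz(c,p,126)[:,:2].astype(np.float32);print(cv2.minEnclosingCircle(w),cv2.fitEllipse(w),w.min(0),w.max(0))
R=cv2.Rodrigues(c["rvec"])[0];print("cam",(-R.T@c["tvec"].ravel()).round(1))
print("bar rear",wonz(c,P((178,330),(208,330)),50)[:,:2].round(1))
s=wonz(c,P((140,84),(246,84),(140,247),(243,249)),15)[:,:2];print("screws",s.round(1),s.mean(0))
E
```

```text
[ 236   91   39   39 1032] [255.15503876 109.57267442] [255 110]
((591.5416259765625, 103.79267883300781), 11.892244338989258) ((591.988525390625, 103.61715698242188), (21.48280906677246, 22.83359146118164), 162.08441162109375) [579.90155   92.041595] [603.3674   115.419785]
cam [586.9 104.1 308.3]
bar rear [[497.5 118.5]
 [496.2 102. ]]
screws [[636.9 130.8]
 [632.3  69. ]
 [539.6 139. ]
 [533.7  77.2]] [585.62895758 103.97784167]
```

```bash
python3 -m pendant '[[[0.03,0,0],[0,0,-1.25],0.05],[[0.06,0,0],[0,0,-1.25],0.05],[[0.0742,-0.0004,0],[0,0,-1.25],0.05],[[0.0742,-0.0004,0],[0,0,-1.25],0.05],[[0.0742,-0.0004,0],[0,0,-1.25],0.05],[[0.0742,-0.0004,0],[0,0,-1.25],0.05],[[0.0742,-0.0004,0],[0,0,-1.25],0.05],[[0.0742,-0.0004,0],[0,0,-1.25],0.05],[[0.0742,-0.0004,0],[0,0,-1.25],0.05],[[0.0742,-0.0004,0],[0,0,-1.25],0.05]]'
for i in 1 2; do python3 -m pendant '[[[0,0,0],[0,0,-1.25],0.05],[[0,0,0],[0,0,-1.25],0.05],[[0,0,0],[0,0,-1.25],0.05],[[0,0,0],[0,0,-1.25],0.05],[[0,0,0],[0,0,-1.25],0.05],[[0,0,0],[0,0,-1.25],0.05],[[0,0,0],[0,0,-1.25],0.05],[[0,0,0],[0,0,-1.25],0.05],[[0,0,0],[0,0,-1.25],0.05],[[0,0,0],[0,0,-1.25],0.05]]'; done
python3 -m pendant '[[[0,0,0],[0,0,-0.85],0.05],[[0,0,0],[0,0,-0.85],0.05],[[0,0,0],[0,0,-0.85],0.05],[[0,0,0],[0,0,-0.85],0.05],[[0,0,0],[0,0,-0.85],0.05],[[0,0,0],[0,0,-0.85],0.05],[[0,0,0],[0,0,-0.85],0.05],[[0,0,0],[0,0,-0.85],0.05],[[0,0,0],[0,0,-0.85],0.05],[[0,0,0],[0,0,-0.85],0.05]]'; python3 go.py 591.6 103.8 284 -1.76
```

```text
time: 12.18
tool_pos: [591.8, 103.9, 329.3]
tcp_rot: [-3.141, 0.002, 1.18]
contact_force: [-0.3, 0.3, 0.5]
grip_width: 50.3
time: 13.02
tool_pos: [591.8, 103.9, 329.3]
tcp_rot: [-3.14, 0.0, 2.429]
contact_force: [-0.2, -0.0, -0.2]
grip_width: 49.9
time: 13.85
tool_pos: [591.8, 103.9, 329.4]
tcp_rot: [-3.141, -0.001, -2.604]
contact_force: [0.7, -0.5, -0.4]
grip_width: 50.2
time: 14.68
tool_pos: [591.8, 103.9, 329.7]
tcp_rot: [3.142, -0.001, -1.763]
contact_force: [-0.5, -0.7, -0.2]
grip_width: 50.0
shift mm [ 0.1  0.2 45.7] turn [ 0.     -0.0012 -0.0029] q [ 4.700e-02  5.440e-01  1.413e+00 -1.000e-03  1.184e+00 -2.902e+00] t 14.6833
```

```bash
python3 -m pendant '[[[0.0001,0.0002,0.02],[0,0,0],0.05],[[0.0001,0.0002,0.035],[0,0,0],0.05],[[0.0001,0.0002,0.0455],[0,0,0],0.05],[[0.0001,0.0002,0.0455],[0,0,0],0.05],[[0.0001,0.0002,0.0455],[0,0,0],0.05],[[0.0001,0.0002,0.0455],[0,0,0],0.05]]'; python3 -m pendant '[[[0,0,0],[0,0,0],0.03],[[0,0,0],[0,0,0],0.0],[[0,0,0],[0,0,0],0],[[0,0,0],[0,0,0],0],[[0,0,0],[0,0,0],0],[[0,0,0],[0,0,0],0]]'; python3 go.py 591.6 103.8 284 -1.76; python3 -c "
from plant import *;print(get_obs()['moment'])"
```

```text
time: 15.18
tool_pos: [592.0, 103.8, 285.4]
tcp_rot: [-3.14, -0.001, -1.76]
contact_force: [0.4, -0.8, -0.3]
grip_width: 49.7
time: 15.68
tool_pos: [590.7, 104.0, 284.9]
tcp_rot: [3.139, -0.001, -1.76]
contact_force: [-5.0, 1.5, 4.6]
grip_width: 23.0
shift mm [ 0.1 -0.9  0.9] turn [ 0.0024 -0.0014  0.0002] q [ 4.700e-02  5.900e-01  1.468e+00 -1.000e-03  1.087e+00 -2.905e+00] t 15.6833
[0.27106992 0.96308626 0.01976267]
```

```bash
cat > m.py <<'E'
from plant import *
o=get_obs();print("   mz %.3f tau6 %.3f q6 %.3f"%(o["moment"][2],o["tau"][5],o["joint_positions"][5]))
E
python3 -m pendant '[[[0,0.0011,0],[0,0,0],0],[[0,0.0011,0],[0,0,0],0]]'; python3 m.py
for i in 1 2; do python3 -m pendant '[[[0,0,0],[0,0,0.08],0],[[0,0,0],[0,0,0.16],0],[[0,0,0],[0,0,0.24],0],[[0,0,0],[0,0,0.32],0],[[0,0,0],[0,0,0.40],0]]' | grep -v grip; python3 m.py; done
```

```text
time: 15.85
tool_pos: [590.2, 104.1, 284.9]
tcp_rot: [-3.141, -0.001, -1.76]
contact_force: [-2.9, 0.3, 4.0]
grip_width: 23.1
   mz -0.027 tau6 -0.000 q6 -2.905
time: 16.27
tool_pos: [590.4, 104.1, 284.9]
tcp_rot: [-3.141, -0.001, -2.164]
contact_force: [-3.6, 0.6, 4.4]
   mz 0.071 tau6 -1.213 q6 -2.501
time: 16.68
tool_pos: [590.5, 104.0, 284.9]
tcp_rot: [-3.14, -0.0, -2.564]
contact_force: [-2.6, -0.2, 3.3]
   mz 0.100 tau6 -1.213 q6 -2.101
```

```bash
for i in 1 2 3 4 5 6; do python3 -m pendant '[[[0,0,0],[0,0,0.08],0],[[0,0,0],[0,0,0.16],0]]' | grep force; python3 m.py; done
```

```text
contact_force: [-1.8, -0.1, 4.1]
   mz 0.040 tau6 -1.213 q6 -1.941
contact_force: [-3.3, -0.9, 3.7]
   mz 0.027 tau6 -1.213 q6 -1.781
contact_force: [-2.3, -0.8, 3.2]
   mz 0.080 tau6 -1.213 q6 -1.621
contact_force: [-2.1, -1.0, 3.9]
   mz 0.022 tau6 -1.212 q6 -1.461
contact_force: [-2.4, -1.0, 4.0]
   mz 0.033 tau6 -1.212 q6 -1.301
contact_force: [-2.4, -2.1, 4.0]
   mz 0.052 tau6 -1.212 q6 -1.141
```

```bash
for i in 1 2 3 4 5 6 7 8 9 10; do python3 -m pendant '[[[0,0,0],[0,0,0.06],0],[[0,0,0],[0,0,0.12],0]]' | grep force; python3 m.py; done
```

```text
contact_force: [-3.2, -2.7, 3.9]
   mz 0.023 tau6 -0.850 q6 -1.022
contact_force: [-2.0, -2.6, 3.9]
   mz 0.072 tau6 -0.870 q6 -0.902
contact_force: [-2.5, -1.6, 4.6]
   mz 0.106 tau6 -0.839 q6 -0.782
contact_force: [-2.8, -1.4, 3.8]
   mz 0.117 tau6 -0.840 q6 -0.662
contact_force: [-3.2, -2.6, 4.3]
   mz 0.143 tau6 -0.840 q6 -0.542
contact_force: [-3.1, -1.8, 5.1]
   mz 0.080 tau6 -0.840 q6 -0.422
contact_force: [-3.6, -2.9, 5.3]
   mz 0.079 tau6 -0.840 q6 -0.302
contact_force: [-4.8, -1.9, 5.9]
   mz 0.066 tau6 -0.840 q6 -0.182
contact_force: [-3.8, -2.8, 5.2]
   mz 0.098 tau6 -0.840 q6 -0.062
contact_force: [-4.0, -1.8, 4.3]
   mz 0.117 tau6 -0.840 q6 0.058
```

The torque rose from about 0.05 to about 0.1 N m after roughly 2.05 rad, which is the clamp point and lies within the 1.25–2.25 rad expected. I'll turn 2.3 rad more.

```bash
for i in 1 2 3 4 5; do python3 -m pendant '[[[0,0,0],[0,0,0.09],0],[[0,0,0],[0,0,0.18],0],[[0,0,0],[0,0,0.27],0],[[0,0,0],[0,0,0.36],0],[[0,0,0],[0,0,0.46],0]]' | grep force; python3 m.py; done
python3 -m pendant '[[[0,0,0],[0,0,0],0.035],[[0,0,0],[0,0,0],0.05],[[0,0,0],[0,0,0],0.05],[[0,0,0],[0,0,0],0.05],[[0,0,-0.02],[0,0,0],0.05],[[0,0,-0.045],[0,0,0],0.05],[[0,0,-0.045],[0,0,0],0.05],[[0,0,-0.045],[0,0,0],0.05]]'; python3 m.py;python3 go.py 517.6 109.1 329 -0.077
```

```text
contact_force: [-4.4, -2.2, 5.5]
   mz 0.096 tau6 -1.608 q6 0.519
contact_force: [-5.0, -1.1, 5.8]
   mz 0.110 tau6 -1.609 q6 0.979
contact_force: [-5.5, -0.9, 4.8]
   mz 0.122 tau6 -1.610 q6 1.439
contact_force: [-5.5, 0.2, 5.5]
   mz 0.088 tau6 -1.611 q6 1.899
contact_force: [-5.4, -0.0, 5.1]
   mz 0.090 tau6 -1.611 q6 2.359
time: 22.1
tool_pos: [590.9, 104.1, 330.9]
tcp_rot: [-3.14, -0.004, -0.736]
contact_force: [-0.2, -1.4, 0.3]
grip_width: 49.7
   mz -0.009 tau6 -0.004 q6 2.354
shift mm [-57.7  45.5   1.6] turn [-5.000e-04 -3.900e-03 -6.589e-01] q [ 4.700e-02  5.400e-01  1.416e+00 -1.000e-03  1.181e+00  2.354e+00] t 22.1
```

```bash
python3 -m pendant '[[[-0.03,0.024,0],[0,0,-0.659],0.05],[[-0.0577,0.0455,0.0016],[0,0,-0.659],0.05],[[-0.0577,0.0455,0.0016],[0,0,-0.659],0.05],[[-0.0577,0.0455,0.0016],[0,0,-0.659],0.05],[[-0.0577,0.0455,0.0016],[0,0,-0.659],0.05],[[-0.0577,0.0455,0.0016],[0,0,-0.659],0.05],[[-0.0577,0.0455,0.0016],[0,0,-0.659],0.05],[[-0.0577,0.0455,0.0016],[0,0,-0.659],0.05],[[-0.0577,0.0455,0.0016],[0,0,-0.659],0.05],[[-0.0577,0.0455,0.0016],[0,0,-0.659],0.05]]'; python3 - <<'E'
from h import *
c=grab("wrist","w5");s=grab("side","s5");q=grab("scene","q5")
o=ld("w4.npz")["color"]
f=lambda a:cv2.resize(a,(400,300),interpolation=cv2.INTER_CUBIC)
cv2.imwrite("pics/w5c.png",np.vstack([np.hstack([f(o[80:140,215:295]),f(c["color"][80:140,215:295])]),np.hstack([f(q["color"][175:250,180:280]),f(s["color"][150:210,215:295])])])[:,:,::-1])
E
```

```text
time: 22.93
tool_pos: [517.2, 109.1, 327.6]
tcp_rot: [3.14, 0.0, -0.079]
contact_force: [0.7, -0.4, 0.7]
grip_width: 50.5
```

View pics/w5c.png

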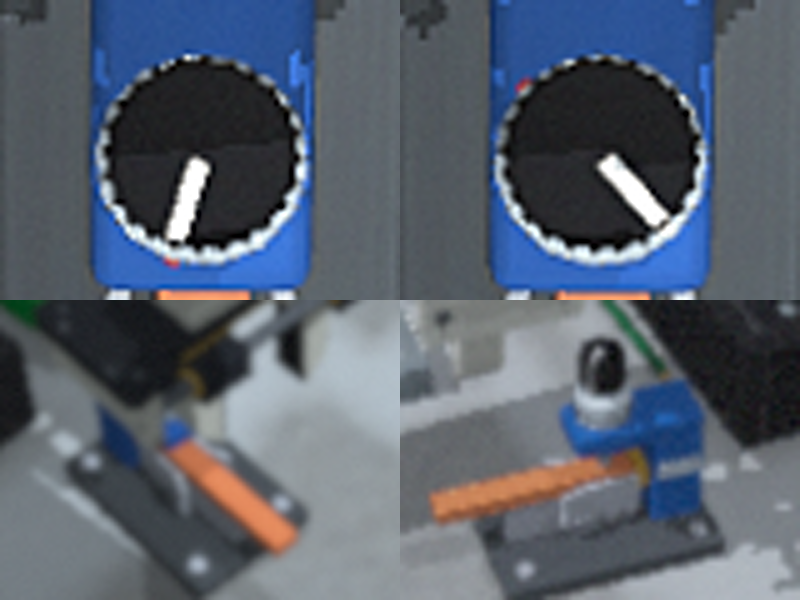

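In the new top view the white line has turned from about 197° to 137° clockwise, so the knob turned about 300° in total. The red mark moved from about 195° to 314°, so the thimble turned about 119° (2.08 rad). That leaves about 181° of slip. One last check on the bar and the bystanders before I hand in.

```bash
python3 - <<'E'
from h import *
from plant import *
for k in("w4","w5"):
    c=ld(k+".npz");g=cv2.cvtColor(c["color"],cv2.COLOR_RGB2HSV);m=((g[...,0]<15)&(g[...,1]>110)).astype(np.uint8)
    n,l,st,ce=cv2.connectedComponentsWithStats(m);i=1+np.argmax(st[1:,4]);w=wonz(c,np.argwhere(l==i)[:,::-1],50)[:,:2];print(k,"bar rear x",w[:,0].min().round(1),"y mean",w[w[:,0]<505,1].mean().round(1))
a,b=ld("side0.npz")["color"].astype(int),ld("s5.npz")["color"].astype(int)
for n,(x,y) in dict(eraser=(222,261),bobbin=(326,228),fuse=(210,160)).items():
    print(n,abs(a-b)[y-10:y+10,x-12:x+12].mean().round(1))
close_job()
E
```

```text
w4 bar rear x 497.2 y mean 110.3
w5 bar rear x 497.7 y mean 110.2
eraser 2.1
bobbin 31.0
fuse 4.1
the job is handed in; nothing more can be done
```

```bash
python3 - <<'E'
from h import *
for k in("side0","s4","s5"):
    a=ld(k+".npz")["color"][208:248,306:346];g=a.max(2);m=(g<75);p=np.argwhere(m);print(k,m.sum(),p.mean(0) if len(p) else 0,a.mean().round(1))
a=[cv2.resize(ld(k+".npz")["color"][200:255,296:356],(390,390)) for k in("side0","s5")];cv2.imwrite("pics/bob.png",np.hstack(a)[:,:,::-1])
E
```

```text
side0 99 [17.01010101 20.09090909] 117.0
s4 81 [16.02469136 20.56790123] 148.4
s5 78 [16.02564103 20.71794872] 148.5
```

View pics/bob.png

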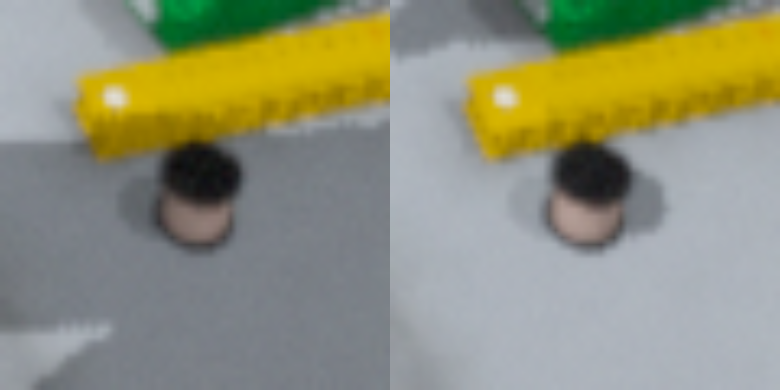

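The copper bar is clamped against the stop in the gauge, the knob has slipped about half a turn, and the job is handed in. `close_job()` gave no verdict. It took about 23 s of robot time.

- **Bar:** I slid it along the rail between the cheeks and pressed it on the stop. The wrist force along the slide was about 6.7 N, and I estimate about 5 N of that was on the stop after friction. Afterwards its rear end measured about 95 mm in front of the spindle axis, which is fully home. It shifted no more than 0.5 mm during clamping, which is within the measuring error.
- **Knob:** One grip and one sweep, so no regrip was needed. The knob turned about 300° (joint readings and white line agree) and the thimble about 119° (red mark). That leaves about 181° of slip.
- **Clamping:** The wrist torque was noisy. It averaged about 0.05 N m while the spindle came down and about 0.10 N m once it clamped and slipped, so the ratchet was limiting the load. I did not measure the spindle force itself. The gripper was open and clear at hand-in.
- **Bystanders:** The eraser and fuse box looked unchanged in the side view. The bobbin check failed at first with a large image difference. I looked at it only after handing in, and it proved to be the arm's shadow, with the bobbin in the same place.

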